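# Set a vial cradle to its slant angle with a saddle angle gauge and hold it

### The job

The vials in the hanging cradle must set at a slant: take the angle gauge by its black handle, lower its slotted foot gently over the cradle's crossbar until it sits fully down with the cradle hanging level, then rock gauge and cradle together smoothly sideways until the swinging needle settles on the red tab of the dial. Finish while still holding the gauge seated there, needle at rest on the red tab, so that the clamp can be tightened. Move the cradle through the gauge only, never touching cradle or stand with the gripper, and leave the timer, the loose vial and the beaker alone.

Things in the scene. Friction and masses are not known exactly. Their poses are not given: they have to be found in the camera images.
- gauge: Loose pendulum angle gauge, 151 mm tall, 0.24 to 0.36 kg, standing on a foot 40 (y) x 34 (x) mm. Origin: centre of its underside; z up along the handle, x through the dial from front to back: the white dial (housing 72 mm across, 20 mm thick, centre 74 mm above the origin) faces -x, and y points left for someone looking at the dial.
- gauge_slot (a point): Middle of the flat roof of the slot in the gauge's steel foot, 32 mm above the gauge's origin; axes as the gauge. The slot runs along x right through the foot, open below, 21.6 mm wide in y, flared to about 28 mm over its lowest 10 mm.
- gauge_handle (a point): Grip point of the gauge, on the axis of its black square handle, 130 mm above the gauge's origin; axes as the gauge. The handle is 20 x 20 mm, straight from 113 to 149 mm above the origin. Fingers at its +y and -y sides hold firmly against rocking.
- pointer (a joint): Angle (rad) of the free black needle, 25 mm long with a weight below its pivot at the dial's centre, from the dial's zero towards the handle. At rest the needle is vertical and the value equals the gauge's tilt about its own +x axis (positive: handle tipped to its -y side, needle left of zero as one looks at the dial). After a move it swings for 1 to 3 s.
- index (a joint): Angle (rad), counted like pointer, of the red tab on the dial's rim: preset between 0.21 and 0.45 (12 to 26 degrees left of the dial's zero, seen from the front). It is stiff and stays put on the dial. The needle is on the tab when the two agree within 0.05 (half the tab's width).
- needle_tip (a point): Tip of the needle, 25 mm from the dial's centre, z axis along the needle.
- index_mark (a point): Inner end of the red tab, 26 mm from the dial's centre, z axis outward along the tab.
- stand: Grey base plate 236 (x) x 130 (y) mm fixed to the bench, with aluminium bearing posts 98 mm before and behind the middle along its x axis, 173 mm tall, 46 mm wide. Between them hangs a blue cradle with a rack of capped vials, all fixed in it. Origin: centre of the underside. The cradle swings about an axis along the stand's x, 150 mm above the origin.
- bar_top (a point): Middle of the flat top of the cradle's crossbar, 17 mm above the swing axis; axes turn with the cradle: x along the bar, z up. The bar is 154 mm long (x), 20 mm wide (y), 34 mm high; the vial caps end about 15 mm below it. With the gauge fully down the roof of its slot lies on this face, near its middle, either way round; it has some 4 degrees of play.
- cradle (a joint): Swing of the cradle in rad about the stand's +x axis, 0 hanging level, stops at -0.7 and 0.7. The cradle is bottom-heavy and swings back to level when it is let go; holding it at 0.45 takes about 0.14 N m.
- timer: Flat white laboratory timer, 64 x 64 x 19 mm, loose, bystander. Origin: centre of the underside.
- loose_vial: Capped glass vial, 29 mm diameter, 81 mm tall, loose, standing on the bench, bystander. Origin: centre of the underside.
- bench_beaker: Low lidded glass beaker, 50 mm diameter, 42 mm tall, loose, bystander. Origin: centre of the underside.
Things that resemble listed ones, but are neither listed nor needed, are in the scene too. Leave any yellow look-alike of the gauge alone.

How it is judged:
By the outcome, as a careful person would: the job done as asked, in the order asked, and still so for the second after the job is handed in, while the arm keeps its last pose, push and grip.
It also fails if it takes over 48 s, if anything falls off the work surface, if the arm or the gripper's body presses on something with over 40 N, if the wrist force passes 120 N, or if a joint passes its speed limit or range.

### The arm

A 6-joint arm with a two-finger parallel gripper is mounted at the origin on a cart in front of the work surface, level with it; the furniture and walls round the work are solid. World frame = base frame: x ahead of the robot, y to its left, z up, the work surface at z = 0. Lengths are in m, angles in rad, forces in N, time in s.
With the tool pointing down it reaches from about 0.375 to 0.9 m from the base axis. Payload 3.1 kg.
Tool frame: the origin (TCP) lies on the centre line of the jaws, within the pads' length; the fingertips stand ahead of it and the grasp point (between the pads) lies 3 mm ahead of it (robot.tip_reach is the z of the fingertips in the tool frame, in m); z points along the fingers, y is the line along which they close (so a half turn about z gives the same grasp; the last joint's range is limited). The gripper opens to 87 mm and grips with 3 to 60 N. Pads are 19 mm wide; open, the fingers measure 117 mm over their backs; the gripper's body (75 mm by 190 mm) begins 51 mm behind the grasp point.
Start: joints at [1.107, 0.527, 1.433, -0, 1.181, -0.178], TCP at [0.176, 0.6, 0.245] pointing down, gripper open.
Joint ranges: [-3.08, 3.08], [-0.75, 2.2], [0.22, 2.44], [-1.43, 4.57], [0, 2.65], [-2.85, 2.85]. Speed limits (rad/s): [2.79, 2.79, 3.14, 3.14, 3.14, 3.14].

### API

Orientations are given as a unit quaternion [x, y, z, w].
In Python, from rig import sensors, eyes, ticket, robot gives the robot as it stands.
- The arm moves only by the tool drive_tool, never from a script. Its argument "deltas" is a list that holds one entry, the list of rows, each a list of 6 numbers: the shift along the tool's x, y, z in mm, then the turn, a rotation vector about the tool's x, y, z in rad. A call has 1 to 8 rows; each row shifts and turns the commanded pose from where the row before left it, along the tool's axes as they then stand; what a row does not reach is not made up. A row lasts 1/12 s, in which the tool goes at most 41.7 mm and 7.16 degrees, less where a joint would pass 70% of its speed; a pose out of reach is approached as far as the arm can. A call is refused whole if a number of a shift passes 41.7 or a number of a turn 0.125, either way. A call with a gripper value outside its range is refused whole. "gripper" is the opening in per cent of the stroke, from 0 (shut) to 100 (fully open), set as the call begins (left out, the last holds). The fingers move at their own pace and stop on an object; "squeeze" is the grip in N (left out, the last holds). Time passes only in rows, so rows that do not move let the fingers close. It gives the time, the measured TCP pose, the force, the opening and the grip force at its end, in the units of the state.
- sensors.get_obs(): the state, without advancing time (a new reading comes with each control period).
- eyes.camera(name): name is "scene" or "top" or "wrist"; returns a dict with "img" (400x640x3 uint8, red, green, blue), "fov_y" (degrees; the focal length in pixels is half the picture's height over the tangent of half this angle, whatever the lens; pixels are square), "cx", "cy" (the principal point, pixels), "xyz" and "attitude" of the camera in the world; the wrist camera has in their place "hand_eye" (4x4, takes a point from camera to tool coordinates, whose origin is the TCP and whose axes are the flange's). Camera axes: x right, y up, looking along -z (the intrinsics and any distortion apply to the point x, -y, -z); pixel columns grow to the right and rows downward; lengths in m; the calibration is good to about 2 mm. A picture is of the moment at which its call begins: read the wrist's pose just before it. There is no depth.
- ticket.hand_in(): hands the job in; it is judged then, once.
The state is a dict: "time": time; "q": joint angles; "joint_velocities": joint speeds; "joint_torque": joint torques, N m; "position": TCP position; "tool_rot": TCP orientation; "ft_force": force on the tool from outside, world axes, zero at the start; "moment": the same for the moment, N m; "grip_width": finger opening in m; "grip_force": force on a finger pad.
Only numpy, scipy, OpenCV 4.12 (cv2) and the standard library are available. Lean on these libraries where they do the work, as an engineer would, in place of code of your own. Each camera call takes 0.05 s, during which the arm holds its last target. There are 200 camera calls.

## Working session

There is one attempt and no reset: what is moved stays moved. The work goes in short steps, Python scripts to look and compute and a tool call to move; the robot and the scene stay as the last step left them, time stands still between calls to the robot, and variables do not carry over. Pictures are saved under pics/ and viewed, at most 10 in all, crops included, and the job is handed in when it is done.

Besides the shell and the picture viewer there is one more tool, called after "Request:" as a command line: name --argument value ..., lists and objects as JSON in quotes. drive_tool: Moves the arm, as the interface text tells. Its arguments: {"type":"object","properties":{"deltas":{"type":"array"},"gripper":{"type":"number"},"squeeze":{"type":"number"}},"required":["deltas"]}

```bash
ls; mkdir -p pics; cat > h.py <<'E'
import numpy as np, cv2
from scipy.spatial.transform import Rotation as R
from rig import sensors, eyes, ticket, robot
def cam(n):
    o=sensors.get_obs(); c=eyes.camera(n); f=200/np.tan(np.radians(c['fov_y'])/2)
    if n=='wrist':
        T=np.eye(4);T[:3,:3]=R.from_quat(o['tool_rot']).as_matrix();T[:3,3]=o['position'];T=T@np.array(c['hand_eye'])
        P=T[:3,3];M=T[:3,:3]
    else:
        P=np.array(c['xyz']);a=np.array(c['attitude']);M=a if a.shape==(3,3) else R.from_quat(a).as_matrix()
    return dict(img=c['img'],f=f,cx=c['cx'],cy=c['cy'],P=P,M=M,keys={k:v for k,v in c.items() if k!='img'})
def ray(C,u,v):
    d=C['M']@np.array([(u-C['cx'])/C['f'],-(v-C['cy'])/C['f'],-1]); return C['P'],d/np.linalg.norm(d)
def onz(C,u,v,z):
    p,d=ray(C,u,v); return p+d*(z-p[2])/d[2]
def tri(C1,a,C2,b):
    p,d=ray(C1,*a);q,e=ray(C2,*b)
    s=np.linalg.lstsq(np.stack([d,-e],1),q-p,rcond=None)[0]
    return (p+s[0]*d+q+s[1]*e)/2, np.linalg.norm(p+s[0]*d-q-s[1]*e)
def px(C,X):
    x=C['M'].T@(np.array(X)-C['P']); return C['cx']+C['f']*x[0]/-x[2], C['cy']-C['f']*x[1]/-x[2]
def save(C,n): cv2.imwrite('pics/'+n+'.png',cv2.cvtColor(C['img'],cv2.COLOR_RGB2BGR))
E
python3 - <<'E'
from h import *
np.set_printoptions(precision=4,suppress=True)
for n in ('scene','top'):
    C=cam(n); save(C,n+'0'); print(n,C['keys'])
print(sensors.get_obs(), robot.tip_reach)
E
```

```text
pics
scene {'fov_y': 44.03497525123955, 'cx': 318.30237514900017, 'cy': 196.93859406217234, 'xyz': array([ 0.0533, -0.5358,  0.8977]), 'attitude': array([ 0.3462, -0.1399, -0.34  ,  0.8631])}
top {'fov_y': 49.78572401937611, 'cx': 311.31993825366317, 'cy': 204.7030346628096, 'xyz': array([ 0.457 , -0.0316,  1.1423]), 'attitude': array([ 0.0268, -0.0247, -0.7053,  0.708 ])}
{'time': 0.1, 'q': array([ 1.1075,  0.5284,  1.4338, -0.    ,  1.1814, -0.1785]), 'joint_velocities': array([-0.0001, -0.0001, -0.0004,  0.0013,  0.0018, -0.0002]), 'joint_torque': array([ -0.0008, -44.0989, -17.715 ,   0.0635,   0.0534,  -0.    ]), 'position': array([0.1753, 0.5993, 0.2437]), 'tool_rot': array([ 0.1419,  0.9899, -0.0009, -0.0003]), 'ft_force': array([ 0.4808,  0.1733, -0.1567]), 'moment': array([-0.0437,  0.0297,  0.0275]), 'grip_force': 0.0, 'grip_width': 0.08728587887965128} 0.022
```

View pics/scene0.png

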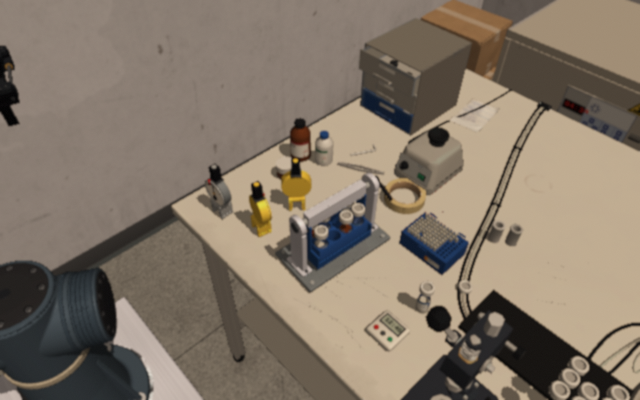

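View pics/top0.png

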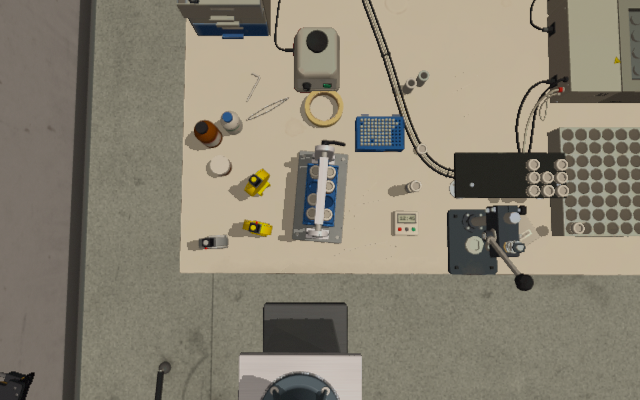

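The real gauge is grey, at about (218,190) in the scene view and (213,242) in the top view. The stand is at about (320,195) in the top view, and the two yellow gauges are decoys. I'll zoom in on these.

```bash
python3 - <<'E'
import cv2,numpy as np
s=cv2.imread('pics/scene0.png');t=cv2.imread('pics/top0.png')
r=lambda im,x,y,w,h,k:cv2.resize(im[y:y+h,x:x+w],None,fx=k,fy=k,interpolation=cv2.INTER_CUBIC)
a=r(s,195,155,50,75,4);b=r(t,190,222,50,37,4); c=r(s,275,165,130,125,4)[:,:];d=r(t,285,135,75,115,4)
o=np.zeros((600,800,3),np.uint8)
o[:300,:200]=a;o[300:448,:200]=b
c=r(s,275,165,130,125,2.3);o[:c.shape[0],210:210+c.shape[1]]=c
d=r(t,285,135,75,115,4);o[:460,500:800]=d
cv2.imwrite('pics/m.png',o)
E
```

```text
(no output)
```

View pics/m.png

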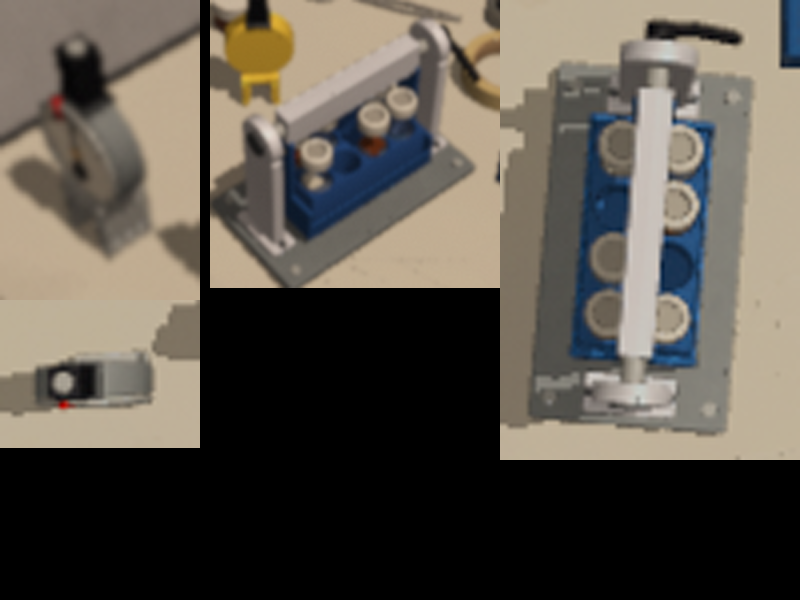

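The dial faces the robot (-x), since the red tab is on the near side, and the handle cap is at scene (214.5,166.5) and top (206,242.5). The stand's base corners and the bar ends are clear in the top view. Next I'll triangulate.

```bash
python3 - <<'E'
from h import *
np.set_printoptions(precision=4,suppress=True)
S=cam('scene');T=cam('top')
print('cap',tri(S,(214.5,166.5),T,(206,242.5)))
m=lambda x,y:(285+(x-500)/4,135+y/4)
co=[onz(T,*m(*p),0.008) for p in [(560,65),(752,78),(722,432),(530,418)]]
print('base',np.array(co),np.mean(co,0),[np.linalg.norm(co[i]-co[(i+1)%4]) for i in range(4)])
b=[onz(T,*m(*p),0.167) for p in [(655,88),(637,355)]]
print('bar',b,np.linalg.norm(b[0]-b[1]),np.mean(b,0), 'yaw',np.arctan2(*(b[0]-b[1])[[1,0]]))
q=lambda x,y:(190+x/4,222+(y-300)/4)
print('housing front edge', onz(T,*q(66,405),.1),onz(T,*q(130,402),.06), 'foot', onz(T,*q(150,400),.0),onz(T,*q(150,355),.03))
# top red, handle mask
for C in (S,T):
    h=cv2.cvtColor(C['img'],cv2.COLOR_RGB2HSV); 
    M=((h[...,0]<8)|(h[...,0]>172))&(h[...,1]>180)&(h[...,2]>90); y,x=np.nonzero(M); k=x<245; print('red',x[k].mean() if k.any() else 0,y[k].mean() if k.any() else 0,k.sum())
E
```

```text
cap (array([0.4423, 0.2124, 0.1487]), np.float64(0.0023351671369720773))
base [[ 0.6822  0.0026  0.008 ]
 [ 0.6739 -0.1252  0.008 ]
 [ 0.4392 -0.105   0.008 ]
 [ 0.4479  0.0209  0.008 ]] [ 0.5608 -0.0517  0.008 ] [np.float64(0.12804206252462125), np.float64(0.23552144687389578), np.float64(0.12619570168473732), np.float64(0.23504029632794451)]
bar [array([ 0.6375, -0.0566,  0.167 ]), array([ 0.4849, -0.0467,  0.167 ])] 0.1529355926923896 [ 0.5612 -0.0517  0.167 ] yaw -0.06477770391557644
housing front edge [0.4268 0.2236 0.1   ] [0.4277 0.1934 0.06  ] foot [0.4274 0.1927 0.    ] [0.457  0.1873 0.03  ]
red 209.0 180.0 1
red 205.5 247.5 4
```

Request:
drive_tool --deltas '[[[-30.4, -24.7, -3, 0, 0, 0], [-30.4, -24.7, -3, 0, 0, 0], [-30.4, -24.7, -3, 0, 0, 0], [-30.4, -24.7, -3, 0, 0, 0], [-30.4, -24.7, -3, 0, 0, 0], [-30.4, -24.7, -3, 0, 0, 0], [-30.4, -24.7, -3, 0, 0, 0], [-30.4, -24.7, -3, 0, 0, 0]]]' --gripper 100

```text
time: 0.87
position: [0.354, 0.3402, 0.2687]
tool_rot: [0.142, 0.99, -0.0, 0.0]
ft_force: [1.1, 0.7, -0.5]
grip_width: 0.0871
grip_force: 0.0
```

Request:
drive_tool --deltas '[[[-30.4, -24.7, -3, 0, 0, 0], [-30.4, -24.7, -3, 0, 0, 0], [-30.4, -24.7, -3, 0, 0, 0], [-30.4, -24.7, -3, 0, 0, 0], [0, 0, 0, 0, 0, -0.095], [0, 0, 0, 0, 0, -0.095], [0, 0, 0, 0, 0, -0.095], [0, 0, 0, 0, 0, 0]]]'

```text
time: 1.53
position: [0.4425, 0.2123, 0.2804]
tool_rot: [-0.0, 1.0, -0.0, -0.0]
ft_force: [-0.1, -0.0, 0.5]
grip_width: 0.0868
grip_force: 0.0
```

```bash
python3 - <<'E'
from h import *
np.set_printoptions(precision=4,suppress=True)
o=sensors.get_obs();print(o['time'],o['position'],R.from_quat(o['tool_rot']).as_matrix())
C=cam('wrist');save(C,'w1');print(C['P'],px(C,[.442,.212,.151]),px(C,[.442,.212,0]))
E
```

```text
1.5333 [0.4425 0.2123 0.2804] [[-1.     -0.0007 -0.0004]
 [-0.0007  1.     -0.0001]
 [ 0.0004 -0.0001 -1.    ]]
[0.362  0.2127 0.4201] (np.float64(317.6154558825621), np.float64(196.99302251280926)) (np.float64(317.90219050200665), np.float64(161.72784174060018))
```

View pics/w1.png

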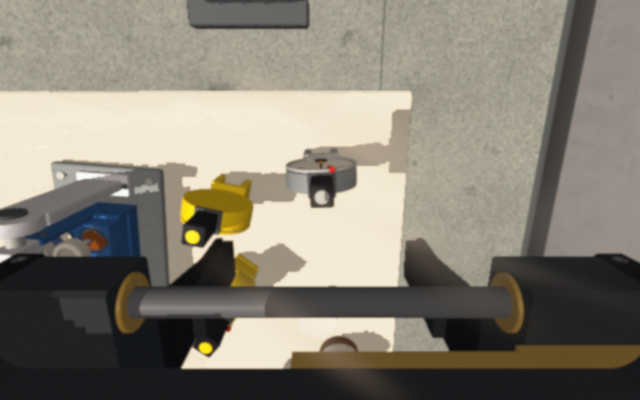

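The cap is within 3 px of where I predicted it, and the dial lies square to the jaws (yaw about 0). I'll descend and grip.

Request:
drive_tool --deltas '[[[0, 2, 35, 0, 0, 0], [0, 0, 35, 0, 0, 0], [0, 0, 35, 0, 0, 0], [0, 0, 25, 0, 0, 0], [0, 0, 10, 0, 0, 0], [0, 0, 4, 0, 0, 0], [0, 0, 0, 0, 0, 0]]]'

```text
time: 2.17
position: [0.4419, 0.215, 0.1357]
tool_rot: [0.0, 1.0, -0.0, -0.001]
ft_force: [0.3, -0.8, 0.0]
grip_width: 0.0869
grip_force: 0.0
```

Request:
drive_tool --deltas '[[[0, 0, 0, 0, 0, 0], [0, 0, 0, 0, 0, 0], [0, 0, 0, 0, 0, 0], [0, 0, 0, 0, 0, 0], [0, 0, 0, 0, 0, 0], [0, 0, 0, 0, 0, 0], [0, 0, 0, 0, 0, 0], [0, 0, 0, 0, 0, 0]]]' --gripper 0 --squeeze 40

```text
time: 2.83
position: [0.4424, 0.2148, 0.1367]
tool_rot: [-0.0, 1.0, 0.0, 0.0]
ft_force: [-0.2, -0.3, 1.1]
grip_width: 0.0418
grip_force: 0.0
```

Request:
drive_tool --deltas '[[[0, 0, 0, 0, 0, 0], [0, 0, 0, 0, 0, 0], [0, 0, 0, 0, 0, 0], [0, 0, 0, 0, 0, 0], [0, 0, 0, 0, 0, 0], [0, 0, 0, 0, 0, 0], [0, 0, 0, 0, 0, 0], [0, 0, 0, 0, 0, 0]]]'

```text
time: 3.5
position: [0.4423, 0.2148, 0.1365]
tool_rot: [-0.0, 1.0, -0.0, -0.0]
ft_force: [-0.3, -0.1, -1.2]
grip_width: 0.0199
grip_force: 39.4
```

Request:
drive_tool --deltas '[[[0, 0, -10, 0, 0, 0], [0, 0, -25, 0, 0, 0], [0, 0, -35, 0, 0, 0], [0, 0, -38, 0, 0, 0], [0, 0, -38, 0, 0, 0], [0, 0, -38, 0, 0, 0], [0, 0, -25, 0, 0, 0], [0, 0, -11, 0, 0, 0]]]'

```text
time: 4.17
position: [0.4438, 0.2152, 0.3607]
tool_rot: [-0.0, 1.0, 0.001, 0.004]
ft_force: [0.1, 0.4, -3.1]
grip_width: 0.0196
grip_force: 39.4
```

Request:
drive_tool --deltas '[[[-10, -22, 0, 0, 0, 0], [-15, -36, 0, 0, 0, 0], [-17, -37, 0, 0, 0, 0], [-17, -37, 0, 0, 0, 0], [-17, -37, 0, 0, 0, 0.024], [-17, -37, 0, 0, 0, 0.024], [-15, -34, 0, 0, 0, 0.024], [-11, -27, 0, 0, 0, 0]]]'

```text
time: 4.83
position: [0.5576, -0.0569, 0.3557]
tool_rot: [0.037, 0.999, -0.0, -0.0]
ft_force: [0.6, -0.8, -2.2]
grip_width: 0.0194
grip_force: 39.9
```

```bash
python3 - <<'E'
from h import *
np.set_printoptions(precision=4,suppress=True)
o=sensors.get_obs();print(o['time'],o['position'],R.from_quat(o['tool_rot']).as_matrix(),o['ft_force'],o['moment'])
W=cam('wrist');T=cam('top');S=cam('scene')
import pickle;pickle.dump((W,T,S),open('v.pkl','wb'))
m=np.zeros((600,800,3),np.uint8)
k=cv2.resize(W['img'],(480,300));m[:300,:480]=k
def crop(C,x,y,w,h,s): return cv2.resize(C['img'][y:y+h,x:x+w],None,fx=s,fy=s,interpolation=cv2.INTER_CUBIC)
m[:300,480:800]=crop(S,260,100,160,150,2)
m[300:600,:400]=crop(T,260,125,133,100,3)[:300,:399][:, :400] if 0 else cv2.resize(crop(T,260,125,133,100,3),(400,300))
m[300:600,400:800]=cv2.resize(W['img'][100:250,220:420],(400,300))
cv2.imwrite('pics/m2.png',m[...,::-1])
for n,C in (('W',W),('S',S),('T',T)): print(n,px(C,[.561,-.052,.167]),px(C,[.4849,-.0467,.167]),px(C,[.6375,-.0566,.167]))
E
```

```text
4.8333 [ 0.5576 -0.0569  0.3557] [[-0.9972  0.0742 -0.0006]
 [ 0.0742  0.9972 -0.0007]
 [ 0.0006 -0.0007 -1.    ]] [ 0.5504 -0.7997 -2.2055] [-0.0191 -0.0446 -0.02  ]
W (np.float64(323.51351870290574), np.float64(183.1876302566539)) (np.float64(323.3799113015089), np.float64(101.6747401112813)) (np.float64(324.33173662533886), np.float64(254.926427659254))
S (np.float64(335.46362442088827), np.float64(197.56160182049794)) (np.float64(306.1573537449674), np.float64(215.0149327616089)) (np.float64(362.7736683255507), np.float64(180.97117810579377))
T (np.float64(321.6509462226488), np.float64(190.28349406380534)) (np.float64(319.2344303154771), np.float64(223.75553109470067)) (np.float64(323.73464523276147), np.float64(157.01183124736525))
```

View pics/m2.png

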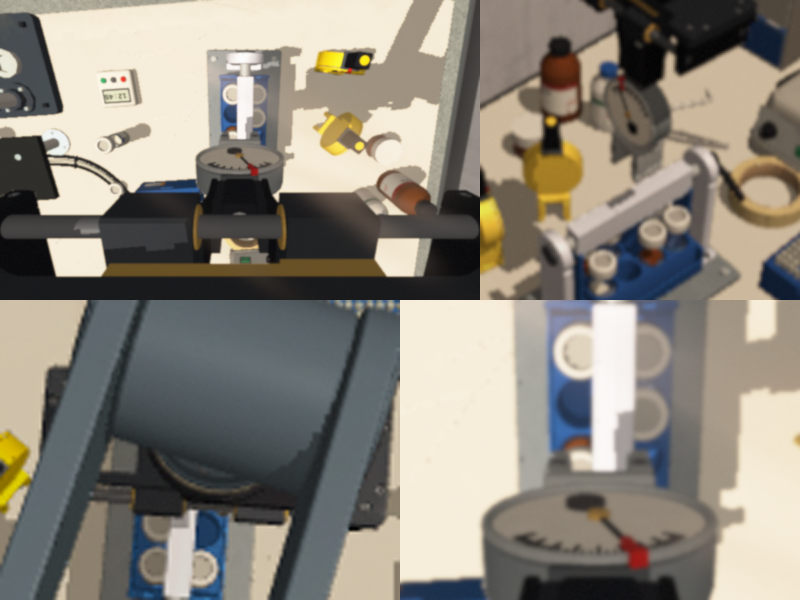

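The needle and red tab show clearly in the wrist view. There the bar centre (column about 326.6) sits about 5.6 px right of the foot (about 321). That is 5.4 mm in tool +y, which matches the top-view estimate, so I'll shift by that and come down just above the bar.

Request:
drive_tool --deltas '[[[-3, 5.4, 5, 0, 0, 0], [0, 0, 15, 0, 0, 0], [0, 0, 15, 0, 0, 0], [0, 0, 8, 0, 0, 0], [0, 0, 3, 0, 0, 0], [0, 0, 0, 0, 0, 0], [0, 0, 0, 0, 0, 0], [0, 0, 0, 0, 0, 0]]]'

```text
time: 5.65
position: [0.5608, -0.0485, 0.3114]
tool_rot: [0.036, 0.999, -0.0, 0.001]
ft_force: [-0.1, 0.4, -1.3]
grip_width: 0.0193
grip_force: 39.9
```

```bash
python3 - <<'E'
from h import *
np.set_printoptions(precision=4,suppress=True)
o=sensors.get_obs();print(o['time'],o['position'],o['ft_force'],o['moment'])
W=cam('wrist');S=cam('scene')
m=np.zeros((600,800,3),np.uint8)
m[:,:400]=cv2.resize(W['img'][90:240,270:370],(400,600),interpolation=cv2.INTER_CUBIC)
m[:,400:]=cv2.resize(S['img'][110:260,275:375],(400,600),interpolation=cv2.INTER_CUBIC)
cv2.imwrite('pics/m3.png',m[...,::-1])
E
```

```text
5.65 [ 0.5608 -0.0485  0.3114] [-0.1395  0.4356 -1.3342] [ 0.0283 -0.0663  0.002 ]
```

View pics/m3.png

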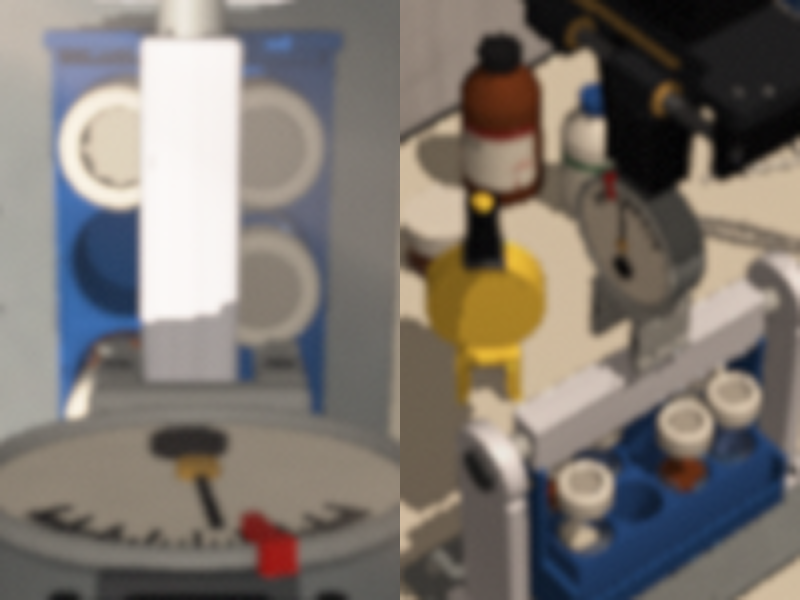

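The foot is just above the bar, and the bar centre is about 2 px (2 mm) to the tool's -y side. The top-view fit says 3 mm. I'll shift -2.4 mm and lower gently into the flare.

Request:
drive_tool --deltas '[[[0, -2.4, 0, 0, 0, 0], [0, 0, 3, 0, 0, 0], [0, 0, 4, 0, 0, 0], [0, 0, 4, 0, 0, 0], [0, 0, 3, 0, 0, 0], [0, 0, 2, 0, 0, 0], [0, 0, 0, 0, 0, 0], [0, 0, 0, 0, 0, 0]]]'

```text
time: 6.42
position: [0.5601, -0.0511, 0.2943]
tool_rot: [0.036, 0.999, 0.0, -0.0]
ft_force: [0.7, 0.1, -2.4]
grip_width: 0.0201
grip_force: 39.9
```

```bash
python3 - <<'E'
from h import *
np.set_printoptions(precision=4,suppress=True)
o=sensors.get_obs();print(o['time'],o['position'],o['ft_force'],o['moment'])
W=cam('wrist');S=cam('scene')
m=np.zeros((600,800,3),np.uint8)
m[:,:400]=cv2.resize(W['img'][90:240,270:370],(400,600),interpolation=cv2.INTER_CUBIC)
m[:,400:]=cv2.resize(S['img'][110:260,275:375],(400,600),interpolation=cv2.INTER_CUBIC)
cv2.imwrite('pics/m4.png',m[...,::-1])
E
```

```text
6.4167 [ 0.5601 -0.0511  0.2943] [ 0.742   0.1238 -2.444 ] [ 0.016  -0.0609 -0.0575]
```

View pics/m4.png

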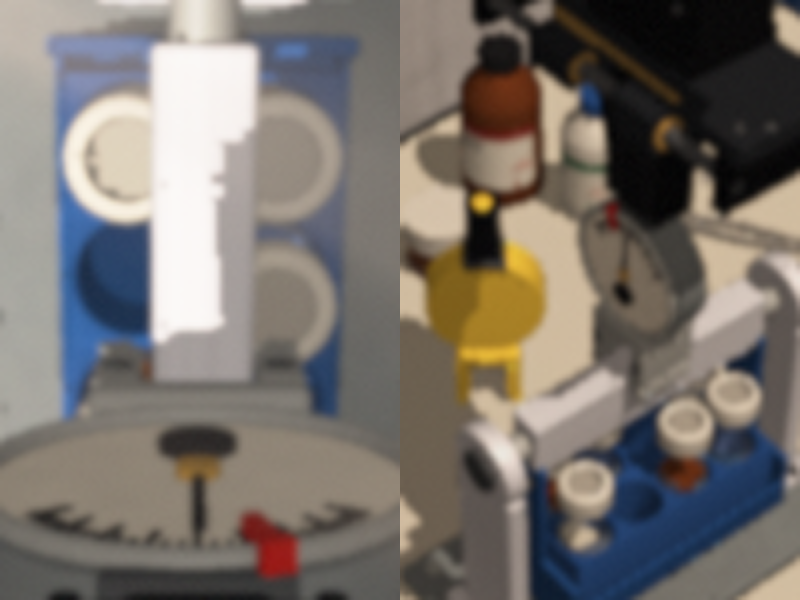

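The foot straddles the bar in the flare, the needle is at zero, and the bar is about 1 mm to +y. I'll correct by that and keep lowering.

Request:
drive_tool --deltas '[[[0, 0.9, 0, 0, 0, 0], [0, 0, 2, 0, 0, 0], [0, 0, 3, 0, 0, 0], [0, 0, 3, 0, 0, 0], [0, 0, 3, 0, 0, 0], [0, 0, 2, 0, 0, 0], [0, 0, 1, 0, 0, 0], [0, 0, 0, 0, 0, 0]]]'

```text
time: 7.18
position: [0.56, -0.0502, 0.2801]
tool_rot: [0.036, 0.999, 0.0, -0.0]
ft_force: [-0.2, -0.1, -1.5]
grip_width: 0.0196
grip_force: 39.9
```

Request:
drive_tool --deltas '[[[0, 0, 2, 0, 0, 0], [0, 0, 2, 0, 0, 0], [0, 0, 1, 0, 0, 0], [0, 0, 1, 0, 0, 0], [0, 0, 0, 0, 0, 0], [0, 0, 0, 0, 0, 0]]]'

```text
time: 7.68
position: [0.5602, -0.0502, 0.2745]
tool_rot: [0.036, 0.999, 0.0, -0.0]
ft_force: [-0.4, -0.3, -2.1]
grip_width: 0.0195
grip_force: 39.9
```

Request:
drive_tool --deltas '[[[0, 0, 0.7, 0, 0, 0], [0, 0, 0.7, 0, 0, 0], [0, 0, 0.6, 0, 0, 0], [0, 0, 0, 0, 0, 0], [0, 0, 0, 0, 0, 0], [0, 0, 0, 0, 0, 0]]]'

```text
time: 8.18
position: [0.5602, -0.0503, 0.2726]
tool_rot: [0.036, 0.999, -0.0, 0.0]
ft_force: [-0.4, -0.4, -2.9]
grip_width: 0.0199
grip_force: 39.9
```

Request:
drive_tool --deltas '[[[0, 0, 0.5, 0, 0, 0], [0, 0, 0.5, 0, 0, 0], [0, 0, 0, 0, 0, 0], [0, 0, 0, 0, 0, 0], [0, 0, 0, 0, 0, 0]]]'

```text
time: 8.6
position: [0.5602, -0.0502, 0.2715]
tool_rot: [0.036, 0.999, 0.0, -0.0]
ft_force: [-0.5, 0.1, -2.3]
grip_width: 0.0196
grip_force: 39.9
```

Request:
drive_tool --deltas '[[[0, 0, 0.5, 0, 0, 0], [0, 0, 0.5, 0, 0, 0], [0, 0, 0, 0, 0, 0], [0, 0, 0, 0, 0, 0], [0, 0, 0, 0, 0, 0]]]'

```text
time: 9.02
position: [0.5603, -0.0503, 0.2715]
tool_rot: [0.036, 0.999, -0.0, 0.0]
ft_force: [-2.4, 1.0, 4.9]
grip_width: 0.0194
grip_force: 39.9
```

The foot is seated: it made contact at z = 0.2715, exactly as predicted, with about 7 N of press. Next I'll measure the tab angle on the dial.

```bash
cat >> h.py <<'E'
def dial():
    o=sensors.get_obs(); W=cam('wrist'); A=R.from_quat(o['tool_rot']).as_matrix(); t=o['position']
    G=A@np.diag([-1,1,-1])           # gauge axes: x=-tool x, z=-tool z
    O=t-0.1365*G[:,2]
    c=O+0.074*G[:,2]-0.010*G[:,0]    # dial centre on front face
    def ang(u,v):
        p,d=ray(W,u,v); s=np.dot(c-p,G[:,0])/np.dot(d,G[:,0]); r=(p+s*d-c)@G
        return np.arctan2(r[1],r[2]), np.hypot(r[1],r[2])*1e3, r[1]*1e3, r[2]*1e3
    tilt=np.arctan2(G[2,1],G[2,2])
    return o,W,ang,c,G,tilt
E
python3 - <<'E'
from h import *
np.set_printoptions(precision=4,suppress=True)
o,W,ang,c,G,tilt=dial(); print(o['time'],o['position'],o['ft_force'],o['moment'],tilt)
print('centre px',px(W,c),'zero tip',px(W,c+.025*G[:,2]))
h=cv2.cvtColor(W['img'],cv2.COLOR_RGB2HSV)
M=((h[...,0]<8)|(h[...,0]>172))&(h[...,1]>140)&(h[...,2]>60);M[:150]=0;M[260:]=0;M[:,:280]=0;M[:,380:]=0
for v in range(150,260):
    x=np.nonzero(M[v])[0]
    if len(x): print('red',v,x.mean(),len(x),np.round(ang(x.mean(),v),3))
g=cv2.cvtColor(W['img'],cv2.COLOR_RGB2GRAY)
for v in range(196,230,3):
    r=g[v,295:345]; x=295+r.argmin(); print('needle',v,x,r.min(),np.round(ang(x,v),3))
m=cv2.resize(W['img'][90:240,245:395],(600,600),interpolation=cv2.INTER_CUBIC);cv2.imwrite('pics/m5.png',m[...,::-1])
E
```

```text
9.0167 [ 0.5603 -0.0503  0.2715] [-2.3513  1.0339  4.9342] [0.1382 0.4371 0.0412] -0.00026982092090959423
centre px (np.float64(317.854002343119), np.float64(213.28394496650338)) zero tip (np.float64(317.7826667097175), np.float64(228.4047483807401))
red 219 332.5 4 [ 0.701 13.334  8.605 10.186]
red 220 333.5 6 [ 0.655 14.971  9.122 11.871]
red 221 334.0 7 [ 0.604 16.44   9.342 13.528]
red 222 335.0 9 [ 0.576 18.076  9.845 15.16 ]
red 223 336.0 11 [ 0.553 19.699 10.34  16.767]
red 224 337.0 11 [ 0.533 21.306 10.828 18.35 ]
red 225 338.5 10 [ 0.527 23.036 11.588 19.91 ]
red 226 338.5 10 [ 0.492 24.334 11.503 21.443]
red 227 339.0 9 [ 0.471 25.762 11.696 22.954]
red 228 339.0 9 [ 0.443 27.06  11.611 24.443]
red 229 339.0 9 [ 0.419 28.358 11.529 25.909]
red 230 339.0 9 [ 0.396 29.652 11.447 27.353]
red 231 339.0 9 [ 0.376 30.941 11.366 28.777]
red 232 338.5 10 [ 0.35  32.129 11.021 30.18 ]
red 233 339.0 9 [ 0.341 33.495 11.209 31.564]
needle 196 318 80 [  3.14   37.574   0.046 -37.574]
needle 199 321 36 [  3.071  30.241   2.146 -30.164]
needle 202 314 42 [ -3.028  23.34   -2.649 -23.189]
needle 205 321 90 [  3.018  16.679   2.05  -16.553]
needle 208 319 85 [  3.072  10.31    0.72  -10.285]
needle 211 319 46 [ 2.979  4.389  0.711 -4.331]
needle 214 319 40 [0.486 1.502 0.702 1.327]
needle 217 319 37 [0.103 6.748 0.693 6.712]
needle 220 319 37 [ 0.058 11.861  0.685 11.842]
needle 223 335 49 [ 0.528 19.405  9.772 16.766]
needle 226 335 60 [ 0.419 23.471  9.559 21.437]
needle 229 336 61 [ 0.365 27.73   9.899 25.903]
```

View pics/m5.png

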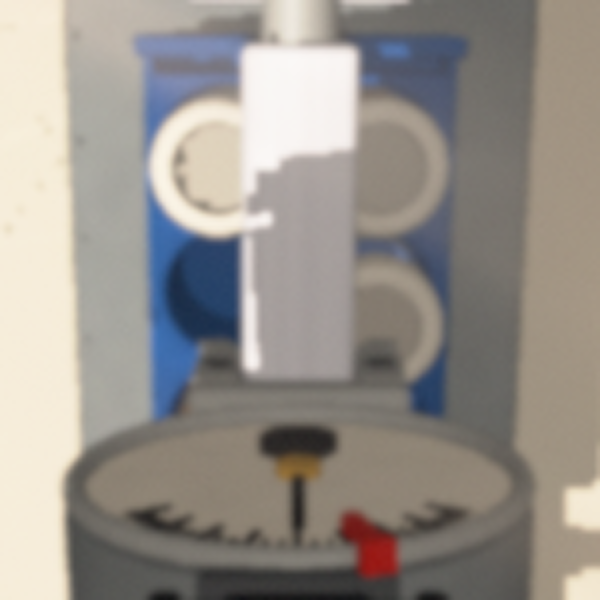

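The needle is vertical at zero (column 319.5). The tab's inner end is at about column 334 and its outer end at about 339.5, so the index is roughly 0.32 to 0.35. I'll rock about the swing axis (radius 121.5 mm) by 0.32 first and check the forces on the way.

Request:
drive_tool --deltas '[[[0, -1.22, 0, -0.01, 0, 0], [0, -2.43, 0.02, -0.02, 0, 0], [0, -3.04, 0.04, -0.025, 0, 0], [0, -3.04, 0.04, -0.025, 0, 0], [0, -3.04, 0.04, -0.025, 0, 0], [0, -2.43, 0.02, -0.02, 0, 0], [0, -1.22, 0, -0.01, 0, 0], [0, 0, 0, 0, 0, 0]]]'

```text
time: 9.73
position: [0.5591, -0.0669, 0.2703]
tool_rot: [0.036, 0.997, 0.068, 0.003]
ft_force: [-2.0, 1.1, 5.6]
grip_width: 0.0193
grip_force: 39.9
```

Request:
drive_tool --deltas '[[[0, -1.22, 0, -0.01, 0, 0], [0, -2.43, 0.02, -0.02, 0, 0], [0, -3.65, 0.05, -0.03, 0, 0], [0, -3.65, 0.05, -0.03, 0, 0], [0, -3.65, 0.05, -0.03, 0, 0], [0, -3.65, 0.05, -0.03, 0, 0], [0, -2.43, 0.02, -0.02, 0, 0], [0, -1.82, 0, -0.015, 0, 0]]]'

```text
time: 10.4
position: [0.5575, -0.0887, 0.2653]
tool_rot: [0.036, 0.986, 0.16, 0.006]
ft_force: [-1.9, 0.3, 5.7]
grip_width: 0.0199
grip_force: 39.9
```

Request:
drive_tool --deltas '[[[0, 0, 0, 0, 0, 0], [0, 0, 0, 0, 0, 0], [0, 0, 0, 0, 0, 0], [0, 0, 0, 0, 0, 0], [0, 0, 0, 0, 0, 0], [0, 0, 0, 0, 0, 0], [0, 0, 0, 0, 0, 0], [0, 0, 0, 0, 0, 0]]]'

```text
time: 11.07
position: [0.5575, -0.0884, 0.2653]
tool_rot: [0.035, 0.987, 0.159, 0.006]
ft_force: [-2.4, -0.4, 5.6]
grip_width: 0.0196
grip_force: 39.9
```

Request:
drive_tool --deltas '[[[0, 0, 0, 0, 0, 0], [0, 0, 0, 0, 0, 0], [0, 0, 0, 0, 0, 0], [0, 0, 0, 0, 0, 0], [0, 0, 0, 0, 0, 0], [0, 0, 0, 0, 0, 0], [0, 0, 0, 0, 0, 0], [0, 0, 0, 0, 0, 0]]]'

```text
time: 11.73
position: [0.5576, -0.0884, 0.2653]
tool_rot: [0.035, 0.987, 0.159, 0.006]
ft_force: [-2.6, -0.2, 6.2]
grip_width: 0.0196
grip_force: 39.9
```

Request:
drive_tool --deltas '[[[0, 0, 0, 0, 0, 0], [0, 0, 0, 0, 0, 0], [0, 0, 0, 0, 0, 0], [0, 0, 0, 0, 0, 0], [0, 0, 0, 0, 0, 0], [0, 0, 0, 0, 0, 0], [0, 0, 0, 0, 0, 0], [0, 0, 0, 0, 0, 0]]]'

```text
time: 12.4
position: [0.5576, -0.0885, 0.2654]
tool_rot: [0.035, 0.987, 0.159, 0.006]
ft_force: [-1.7, -0.5, 6.3]
grip_width: 0.02
grip_force: 39.9
```

```bash
python3 - <<'E'
from h import *
np.set_printoptions(precision=4,suppress=True)
o,W,ang,c,G,tilt=dial(); S=cam('scene'); print(o['time'],o['position'],o['ft_force'],o['moment'],tilt)
m=np.zeros((600,800,3),np.uint8)
m[:440]=cv2.resize(W['img'][188:243,269:369],(800,440),interpolation=cv2.INTER_CUBIC)
m[440:,:320]=cv2.resize(S['img'][150:230,280:440],(320,160),interpolation=cv2.INTER_CUBIC)
m[440:,400:600]=cv2.resize(S['img'][155:187,300:340],(200,160),interpolation=cv2.INTER_CUBIC)
cv2.imwrite('pics/m6.png',m[...,::-1])
cv2.imwrite('pics/w6.png',W['img'][...,::-1])
h=cv2.cvtColor(W['img'],cv2.COLOR_RGB2HSV)
M=((h[...,0]<8)|(h[...,0]>172))&(h[...,1]>140)&(h[...,2]>60)
g=cv2.cvtColor(W['img'],cv2.COLOR_RGB2GRAY)
for v in range(203,236,1):
    x=300+np.nonzero(M[v,300:350])[0]; r=g[v,310:345].astype(int); print(v,(x.min(),x.max()) if len(x) else '', ''.join(f'{k:4d}' for k in r))
E
```

```text
12.4 [ 0.5576 -0.0885  0.2654] [-1.7258 -0.4743  6.2998] [0.2593 0.3982 0.1562] 0.3203986325870967
203    43  42  44  45  49  55  60  63  64  66  66  74  96 117 129 134 137 138 138 138 138 137 138 138 137 137 138 136 137 137 138 137 136 137 138
204    60  59  58  60  65  73  80  83  83  83  81  87  97 110 121 129 135 137 137 137 138 136 137 137 137 137 136 136 137 137 136 136 137 137 137
205    93  89  87  84  85  90  93  93  94  94  93  93  97 102 111 124 133 137 137 137 138 137 136 137 137 137 136 137 136 136 137 136 136 137 137
206   120 117 114 108 103 102 104 104 103 102 100  99 100 103 109 121 132 136 136 138 138 137 136 137 137 137 136 137 136 138 137 137 137 137 138
207   133 131 127 121 113 112 114 116 115 111 103 100  99 102 109 121 131 135 136 137 138 137 137 136 137 137 137 137 138 137 138 138 138 138 139
208   134 133 132 126 118 117 120 123 122 111  95  83  83  91 106 121 131 136 137 136 137 137 137 136 138 137 138 138 138 138 138 138 138 138 139
209   134 135 133 130 126 124 126 127 125 111  88  68  60  74  97 117 129 134 134 136 136 136 137 136 137 138 139 138 139 138
[... 3596 characters left out ...]
  97  92  83  68  60  60  63  63  64  66  67  64  76  86
232 (np.int64(334), np.int64(343))   80  79  80  78  80  84  86  87  88  88  88  88  85  81  80  79  78  78  76  72  72  69  66  63  58  58  62  63  65  64  63  62  64  70  79
233 (np.int64(335), np.int64(342))   59  57  57  57  59  61  61  61  62  61  61  61  59  58  59  57  58  57  56  57  54  54  53  53  57  60  63  66  65  64  64  63  62  67  75
234    55  56  54  54  56  56  56  56  56  56  56  55  56  55  54  55  56  55  55  56  54  56  55  55  57  60  63  66  66  64  63  62  61  63  74
235    58  58  57  58  57  59  60  58  58  58  59  57  59  59  59  59  57  57  57  59  60  59  58  58  59  61  61  63  62  61  60  60  60  63  73
```

View pics/m6.png

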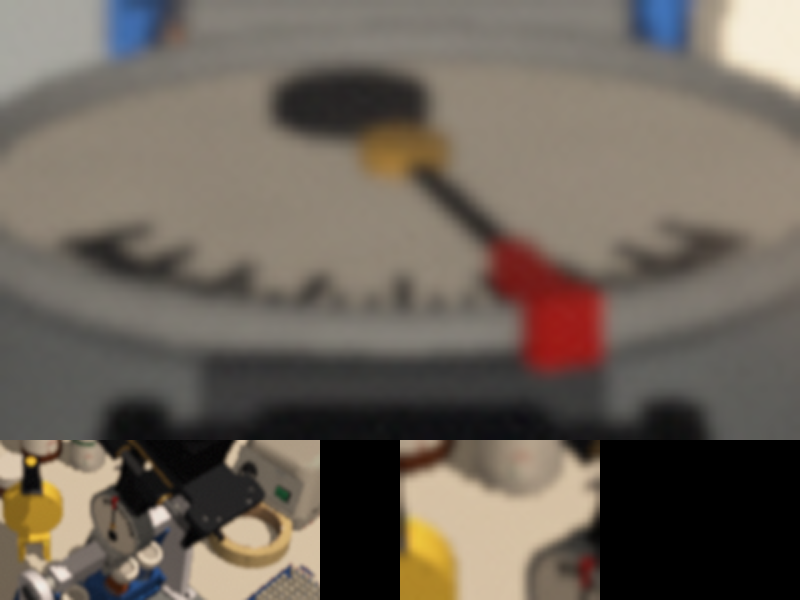

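The needle points at the red tab. By the column geometry the tab is at about 0.305, and the needle reads 0.32 (equal to the tool's tilt). The press is steady at about 8 N. I'll back off 0.012 to centre it and let it settle.

Request:
drive_tool --deltas '[[[0, 0.49, 0, 0.004, 0, 0], [0, 0.49, 0, 0.004, 0, 0], [0, 0.49, 0, 0.004, 0, 0], [0, 0, 0, 0, 0, 0], [0, 0, 0, 0, 0, 0], [0, 0, 0, 0, 0, 0], [0, 0, 0, 0, 0, 0], [0, 0, 0, 0, 0, 0]]]'

```text
time: 13.17
position: [0.5577, -0.087, 0.2658]
tool_rot: [0.035, 0.987, 0.154, 0.006]
ft_force: [-2.0, -0.2, 5.5]
grip_width: 0.0198
grip_force: 39.9
```

Request:
drive_tool --deltas '[[[0, 0, 0, 0, 0, 0], [0, 0, 0, 0, 0, 0], [0, 0, 0, 0, 0, 0], [0, 0, 0, 0, 0, 0], [0, 0, 0, 0, 0, 0], [0, 0, 0, 0, 0, 0], [0, 0, 0, 0, 0, 0], [0, 0, 0, 0, 0, 0]]]'

```text
time: 13.83
position: [0.5577, -0.087, 0.2659]
tool_rot: [0.035, 0.987, 0.154, 0.006]
ft_force: [-1.5, 0.1, 6.6]
grip_width: 0.0198
grip_force: 39.9
```

Request:
drive_tool --deltas '[[[0, 0, 0, 0, 0, 0], [0, 0, 0, 0, 0, 0], [0, 0, 0, 0, 0, 0], [0, 0, 0, 0, 0, 0], [0, 0, 0, 0, 0, 0], [0, 0, 0, 0, 0, 0], [0, 0, 0, 0, 0, 0], [0, 0, 0, 0, 0, 0]]]'

```text
time: 14.5
position: [0.5577, -0.087, 0.2658]
tool_rot: [0.035, 0.987, 0.154, 0.006]
ft_force: [-1.6, 0.2, 6.2]
grip_width: 0.0196
grip_force: 39.9
```

Request:
drive_tool --deltas '[[[0, 0, 0, 0, 0, 0], [0, 0, 0, 0, 0, 0], [0, 0, 0, 0, 0, 0], [0, 0, 0, 0, 0, 0], [0, 0, 0, 0, 0, 0], [0, 0, 0, 0, 0, 0], [0, 0, 0, 0, 0, 0], [0, 0, 0, 0, 0, 0]]]'

```text
time: 15.17
position: [0.5577, -0.087, 0.2658]
tool_rot: [0.035, 0.987, 0.154, 0.006]
ft_force: [-1.6, -0.5, 6.0]
grip_width: 0.0194
grip_force: 39.9
```

```bash
python3 - <<'E'
from h import *
o,W,ang,c,G,tilt=dial(); print(o['time'],o['position'],o['ft_force'],tilt)
g=cv2.cvtColor(W['img'],cv2.COLOR_RGB2GRAY).astype(float)
for v in (210,212,214,216):
    w=np.clip(110-g[v,318:334],0,None); print(v,(w*np.arange(318,334)).sum()/w.sum())
E
```

```text
15.1667 [ 0.55765774 -0.08701722  0.26584505] [-1.61979058 -0.52904654  5.99591271] 0.3084917884210806
210 322.3069306930693
212 324.1042654028436
214 326.07943925233644
216 328.2921810699589
```

```bash
python3 -c "
from rig import ticket
print(ticket.hand_in())"
```

```text
the job is handed in; nothing more can be done
None
```

I handed the job in at about 15 s with the gauge seated on the crossbar and still gripped; tilt reads 0.308 rad, against about 0.305 rad for the red tab measured in the wrist image, within the 0.05 allowance (needle given about 2 s to settle, last picture viewed before the final 0.012 rad trim).

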